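# Switch on the welding bench in order

### The job

Switch on the welding bench with its push-in switches: press the square-headed button, then the wide mushroom button, then the tall thin plunger, in that order, each lightly from above until it is well in and stays in. Leave the bar-headed button out, and do not pick up, tip or shove the loose switch boxes or disturb the things standing among them.

Things in the scene. Friction and masses are not known exactly. Their poses are not given: they have to be found in the camera images.
- square_switch: Grey metal switch box, 88 x 88 mm and 50 mm high, loose on the bench on rubber feet, 0.6 to 1.1 kg. Origin: centre of its underside; z up. It carries the square-headed button (black slab 36 x 36 mm, 12 mm thick) at the middle of its top.
- square_top (a point): Centre of the top face of the square-headed button (black slab 36 x 36 mm, 12 mm thick); 80 mm above the bench while the button is out, and it moves down with the button.
- square_head (a joint): How far this button is pushed straight down, in m: 0 out, 0.012 at the stop. It has no spring: it slides under about 4 N and stays where it is left. Its black cap is cushioned on the stem: it also gives 1 mm per 3 N (5 mm at most) and springs back, which is not counted here. It counts as in from 0.007. Over 30 N on the switch is too rough.
- mushroom_switch: Grey metal switch box, 88 x 88 mm and 50 mm high, loose on the bench on rubber feet, 0.6 to 1.1 kg. Origin: centre of its underside; z up. It carries the mushroom button (black, round and low-domed, 54 mm wide, 16 mm thick) at the middle of its top.
- mushroom_top (a point): Centre of the top face of the mushroom button (black, round and low-domed, 54 mm wide, 16 mm thick); 84 mm above the bench while the button is out, and it moves down with the button.
- mushroom_head (a joint): How far this button is pushed straight down, in m: 0 out, 0.012 at the stop. It has no spring: it slides under about 4 N and stays where it is left. Its black cap is cushioned on the stem: it also gives 1 mm per 3 N (5 mm at most) and springs back, which is not counted here. It counts as in from 0.007. Over 30 N on the switch is too rough.
- plunger_switch: Grey metal switch box, 88 x 88 mm and 50 mm high, loose on the bench on rubber feet, 0.6 to 1.1 kg. Origin: centre of its underside; z up. It carries the plunger (black upright rod on a steel stem, 18 mm in diameter, flat top) at the middle of its top.
- plunger_top (a point): Centre of the top face of the plunger (black upright rod on a steel stem, 18 mm in diameter, flat top); 95 mm above the bench while the button is out, and it moves down with the button.
- plunger_head (a joint): How far this button is pushed straight down, in m: 0 out, 0.012 at the stop. It has no spring: it slides under about 4 N and stays where it is left. Its black cap is cushioned on the stem: it also gives 1 mm per 3 N (5 mm at most) and springs back, which is not counted here. It counts as in from 0.007. Over 30 N on the switch is too rough.
- bar_switch: Grey metal switch box, 88 x 88 mm and 50 mm high, loose on the bench on rubber feet, 0.6 to 1.1 kg. Origin: centre of its underside; z up. It carries the bar-headed button (black slab 18 x 60 mm, 12 mm thick, long side along the box's y) at the middle of its top.
- bar_top (a point): Centre of the top face of the bar-headed button (black slab 18 x 60 mm, 12 mm thick, long side along the box's y); 80 mm above the bench while the button is out, and it moves down with the button.
- bar_head (a joint): How far this button is pushed straight down, in m: 0 out, 0.012 at the stop. It has no spring: it slides under about 4 N and stays where it is left. Its black cap is cushioned on the stem: it also gives 1 mm per 3 N (5 mm at most) and springs back, which is not counted here. This one stays out (under 0.003).
- nut_pot: Bystander: open steel cup, 52 mm wide, 60 mm high. Origin: centre of its underside.
- oil_jar: Bystander: amber jar with black cap, 48 mm wide, 85 mm high. Origin: centre of its underside.
- tube_offcut: Bystander: short steel tube on end, 52 mm wide, 50 mm high. Origin: centre of its underside.
- angle_offcut: Bystander: dark steel angle, 50 x 40 mm, 50 mm high. Origin: centre of its underside.
- spray_can: Bystander: blue spray can, 54 mm wide, 120 mm high. Origin: centre of its underside.
- wrench: Bystander: spanner lying flat. Origin: on its underside.
- hammer: Bystander: hammer lying flat. Origin: on its underside.

How it is judged (in metres and radians):
On the way, in this order (a step that is already met when the one before it is completed fails the run):
1. the square-headed button is pushed in (7 mm or more) (value of joint square_head above 0.007 m), for 0.1 s.
2. the mushroom button is pushed in (7 mm or more) (value of joint mushroom_head above 0.007 m), for 0.1 s.
3. the plunger is pushed in (7 mm or more) (value of joint plunger_head above 0.007 m), for 0.1 s.
At the end, for the whole second after the job is handed in: The square, mushroom and plunger buttons are each pushed in 7 mm or more (of 12), the bar-headed button is under 3 mm, and all four boxes are at rest, upright within 0.1 rad and within 20 mm of where they began (value of joint each of square_head, mushroom_head, plunger_head above 0.007 m and value of joint bar_head below 0.003 m and distance of each of square_switch, mushroom_switch, plunger_switch, bar_switch from where it was at the start of the episode below 0.02 m and angle between each of square_switch, mushroom_switch, plunger_switch, bar_switch's own z axis and vertical below 0.1 rad and linear speed of each of square_switch, mushroom_switch, plunger_switch, bar_switch below 0.02 m/s); the robot touches nothing.
It fails at once if a button is pressed (over 3 mm) before the one that comes before it in the order is in (7 mm) ((value of joint mushroom_head above 0.003 m and value of joint square_head below 0.007 m) or (value of joint plunger_head above 0.003 m and value of joint mushroom_head below 0.007 m)).
It fails at once if the bar-headed button is pressed (over 3 mm) (value of joint bar_head above 0.003 m).
It fails at once if a switch is pushed with more than 30 N (contact force between any of the arm, the fingers and square_switch above 30 N or contact force between any of the arm, the fingers and mushroom_switch above 30 N or contact force between any of the arm, the fingers and plunger_switch above 30 N or contact force between any of the arm, the fingers and bar_switch above 30 N).
It fails at once if a switch box is lifted more than 8 mm, shoved more than 20 mm or tipped by more than 0.25 rad (height (world z) of any of square_switch, mushroom_switch, plunger_switch, bar_switch above 0.008 m or distance of any of square_switch, mushroom_switch, plunger_switch, bar_switch from where it was at the start of the episode above 0.02 m or angle between any of square_switch, mushroom_switch, plunger_switch, bar_switch's own z axis and vertical above 0.25 rad).
It fails at once if a bystander is moved more than 20 mm (distance of any of nut_pot, oil_jar, tube_offcut, angle_offcut, spray_can, wrench, hammer from where it was at the start of the episode above 0.02 m).
It also fails if it takes over 40 s, if anything falls off the work surface, if the arm or the gripper's body presses on something with over 40 N, if the wrist force passes 120 N, or if a joint passes its speed limit or range.

### The arm

A 6-joint arm with a two-finger parallel gripper is mounted at the origin on the work surface. World frame = base frame: x ahead of the robot, y to its left, z up, the work surface at z = 0. Lengths are in m, angles in degrees, forces in N, time in s.
With the tool pointing down it reaches from about 0.35 to 0.875 m from the base axis. Payload 4.2 kg.
Tool frame: the origin (TCP) lies midway between the tips of the shut fingers; the grasp point (between the pads) lies 19 mm behind it; z points along the fingers, y is the line along which they close (so a half turn about z gives the same grasp; the last joint's range is limited). The gripper opens to 87 mm and grips with 3 to 60 N. Pads are 19 mm wide; open, the fingers measure 117 mm over their backs; the gripper's body (75 mm by 190 mm) begins 51 mm behind the grasp point.
Start: joints at [82.769, 22.042, 0.453, 0, -68.411, -14.817], TCP at [0.235, 0.579, 0.223] pointing down, gripper open.
Joint ranges: [-179.83, 179.83], [-69.29, 118.12], [-61.27, 80.66], [-181.25, 117.63], [-171.15, -9.14], [-177.46, 177.46]. Speed limits (degrees/s): [159.86, 159.86, 180, 180, 180, 180].

### API

Orientations are given as a 3x3 rotation matrix whose columns are the frame's x, y, z axes.
In Python, from station import * gives the robot as it stands.
- The arm moves only by the tool move_arm, never from a script. Its argument "targets" is text: rows parted by semicolons, each of 4 numbers parted by spaces: the shift along the world's x, y, z in units of 25 mm (1.0 is 25 mm), then the turn about the world's z in units of 5 degrees (1.0 is 5 degrees). In form: tx ty tz spin; .... A call has 1 to 10 rows; each row shifts and turns the commanded pose from where the row before left it; what a row does not reach is not made up. A row lasts 1/12 s, in which the tool goes at most 41.7 mm and 7.16 degrees, less where a joint would pass 70% of its speed; a pose out of reach is approached as far as the arm can. A call is refused whole if a number of a shift passes 1 or a number of a turn 1, either way. A call with a gripper value outside its range is refused whole. "gripper" is the finger opening in mm, from 0 to 87, set as the call begins (left out, the last holds). The fingers move at their own pace and stop on an object; the grip force is fixed at half the most. Time passes only in rows, so rows that do not move let the fingers close. It gives the time, the measured TCP pose, the force, the opening and the grip force at its end, in the units of the state.
- sense(): the state, without advancing time (a new reading comes with each control period).
- capture(name): name is "side" or "top" or "wrist"; returns a dict with "image" (400x640x3 uint8, blue, green, red), "fx", "fy", "cx", "cy" (pixels), "world_from_camera" (4x4, takes a point from camera to world coordinates); the wrist camera has in their place "hand_eye" (4x4, takes a point from camera to tool coordinates, whose origin is the TCP and whose axes are the flange's). Camera axes: x right, y up, looking along -z (the intrinsics and any distortion apply to the point x, -y, -z); pixel columns grow to the right and rows downward; lengths in m; the calibration is good to about 2 mm. A picture is of the moment at which its call begins: read the wrist's pose just before it. There is no depth.
- finish_job(): hands the job in; it is judged then, once.
The state is a dict: "time_s": time; "joints": joint angles; "joint_velocities": joint speeds; "effort": joint torques, N m; "tcp_pos": TCP position; "ee_rot": TCP orientation; "wrist_force": force on the tool from outside, world axes, zero at the start; "moment": the same for the moment, N m; "gripper_width": opening from 0.0 (shut) to 1.0 (fully open); "gripper_force": force on a finger pad.
Only numpy, scipy, OpenCV 4.12 (cv2) and the standard library are available. Lean on these libraries where they do the work, as an engineer would, in place of code of your own. Each camera call takes 0.05 s, during which the arm holds its last target. There are 200 camera calls.

## Working session

There is one attempt and no reset: what is moved stays moved. The work goes in short steps, Python scripts to look and compute and a tool call to move; the robot and the scene stay as the last step left them, time stands still between calls to the robot, and variables do not carry over. Pictures are saved under pics/ and viewed, at most 10 in all, crops included, and the job is handed in when it is done.

Besides the shell and the picture viewer there is one more tool, called after "Call:" as name(argument=value, ...) on one line, values as JSON. move_arm: Moves the arm, as the interface text tells. Its arguments: {"type":"object","properties":{"targets":{"type":"string"},"gripper":{"type":"number"}},"required":["targets"]}

```bash
mkdir -p pics; cat > h.py <<'E'
from station import *
import numpy as np, cv2
def ray(c,u,v,z):
    M=np.array(c["world_from_camera"]); d=M[:3,:3]@np.array([(u-c["cx"])/c["fx"],-(v-c["cy"])/c["fy"],-1]); o=M[:3,3]
    return o+d*(z-o[2])/d[2]
def proj(c,p):
    M=np.linalg.inv(np.array(c["world_from_camera"])); q=M[:3,:3]@np.array(p)+M[:3,3]
    return c["cx"]+c["fx"]*q[0]/-q[2], c["cy"]-c["fy"]*q[1]/-q[2]
E
python3 - <<'E'
from h import *
import pickle
d={}
for n in("top","side"):
    c=capture(n); d[n]=c; cv2.imwrite(f"pics/{n}1.png",c["image"]); print(n,{k:v for k,v in c.items() if k!="image"})
pickle.dump(d,open("d.pkl","wb"))
print(sense())
E
```

```text
top {'fx': 423.1715132054274, 'fy': 423.1715132054274, 'cx': 310.19682057960586, 'cy': 202.30002338853328, 'world_from_camera': array([[ 5.01515065e-02,  9.78239805e-01, -2.01324887e-01,
         3.24496777e-01],
       [-9.98740960e-01,  4.88900249e-02, -1.12365406e-02,
        -1.99036447e-02],
       [-1.14925252e-03,  2.01634941e-01,  9.79460071e-01,
         1.19893081e+00],
       [ 0.00000000e+00,  0.00000000e+00,  0.00000000e+00,
         1.00000000e+00]])}
side {'fx': 463.5279125907165, 'fy': 463.5279125907165, 'cx': 320.7223947215476, 'cy': 194.74194832469718, 'world_from_camera': array([[ 0.71013115,  0.43052801, -0.55709908, -0.12266941],
       [-0.70406195,  0.43787627, -0.55907168, -0.71283681],
       [ 0.00324445,  0.78924648,  0.61406796,  0.82993167],
       [ 0.        ,  0.        ,  0.        ,  1.        ]])}
{'time_s': 0.1, 'joints': array([ 8.27710129e+01,  2.20866787e+01,  3.89089590e-01, -2.39514403e-02,
       -6.84104458e+01, -1.48177354e+01]), 'joint_velocities': array([ 0.00484884, -0.18741881,  0.22336203,  0.09451532,  0.06429826,
        0.06047132]), 'effort': array([-4.82048436e-04, -3.91691744e+01,  1.87933820e+01,  4.23187494e+00,
        1.34690505e-02, -7.23877611e-05]), 'tcp_pos': array([0.23438072, 0.5788272 , 0.22157923]), 'ee_rot': array([[ 9.26820217e-01, -3.75504857e-01, -6.22880544e-04],
       [-3.75505359e-01, -9.26818433e-01, -1.82163316e-03],
       [ 1.06734930e-04,  1.92222142e-03, -9.99998147e-01]]), 'wrist_force': array([ 0.51211551, -0.06765868, -0.08808899]), 'moment': array([-0.02965106, -0.01849157, -0.01334425]), 'gripper_force': 0.0, 'gripper_width': 0.9988073014858685}
```

View pics/top1.png

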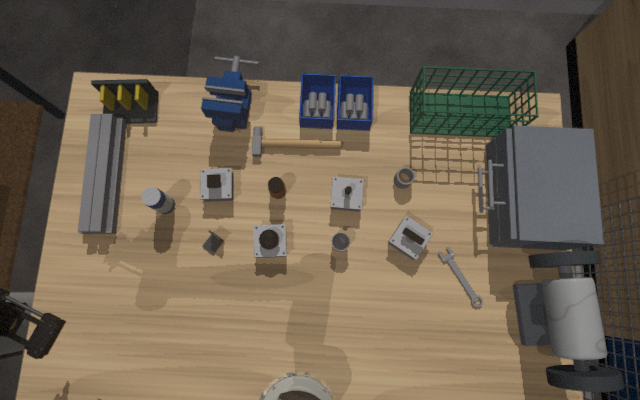

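View pics/side1.png

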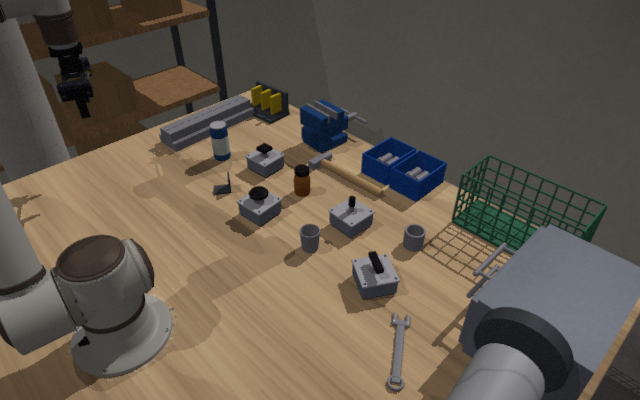

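The top view shows the square at about (214,182), the mushroom at (269,240), the plunger at (348,190) and the bar at (411,237). I'll enlarge both views to refine these.

```bash
python3 - <<'E'
from h import *
import pickle
d=pickle.load(open("d.pkl","rb"))
t=d["top"]; s=d["side"]
def cr(c,u,v,r=22,k=9):
    im=cv2.resize(np.clip(c["image"][v-r:v+r,u-r:u+r].astype(float)*1.8,0,255).astype(np.uint8),None,fx=k,fy=k,interpolation=cv2.INTER_CUBIC)
    im=cv2.resize(im,(264,264))
    for i in range(0,2*r,4):
        p=int(i*264/(2*r)); cv2.line(im,(p,0),(p,5),(0,255,255),1); cv2.line(im,(0,p),(5,p),(0,255,255),1)
    return im
a=np.hstack([cr(t,214,182),cr(t,269,240),cr(t,348,190)])
b=np.hstack([cr(s,265,158),cr(s,259,202),cr(s,351,214)])
cv2.imwrite("pics/crop.png",np.vstack([a,b]))
# dark blob centroids
for n,c,pts in(("top",t,[(214,182,80),(269,240,80),(348,190,95),(411,237,80)]),("side",s,[(264,149,80),(259,193,80),(352,201,95),(376,262,80)])):
    g=c["image"].max(axis=2); m=(g<45).astype(np.uint8); N,L,S,C=cv2.connectedComponentsWithStats(m)
    for u,v,z in pts:
        k=[i for i in range(1,N) if abs(C[i][0]-u)<9 and abs(C[i][1]-v)<9 and S[i][4]>8]
        for i in k: print(n,S[i],C[i].round(1),ray(c,*C[i],(z-6)/1000).round(4))
E
```

```text
side [257 144  15  10  96] [263.9 148.4] [0.6016 0.2599 0.074 ]
side [249 187  19  14 206] [258.2 193.4] [0.4484 0.0964 0.074 ]
side [349 197   6  11  57] [351.7 201.8] [ 0.5851 -0.1147  0.089 ]
side [369 252  15  22 176] [375.9 262.7] [ 0.4768 -0.2868  0.074 ]
```

View pics/crop.png

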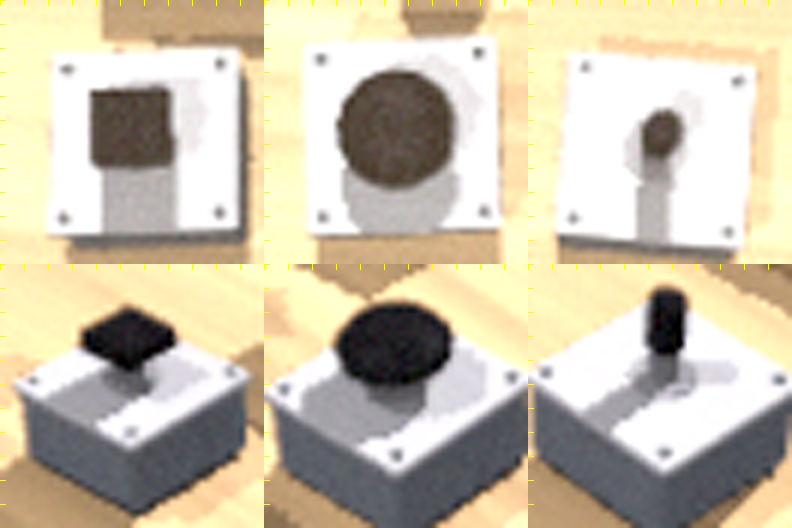

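Crops, as top-view pixels: the square cap centre is at (214,181), the mushroom at (269,239) and the plunger tip at (348,190). All three are out. I'll intersect these with the box screw midpoints.

```bash
python3 - <<'E'
from h import *
import pickle
d=pickle.load(open("d.pkl","rb")); t=d["top"]; s=d["side"]
f=lambda c,u,v,z: ray(c,u-.5,v-.5,z)[:2].round(4)
print("sq",f(t,214,181.2,.08),f(t,215.75,183.4,.05),f(s,264.9,154.5,.05))
print("mu",f(t,269,239.3,.076),f(t,269.9,240.5,.05),f(s,259.3,199.75,.05))
print("pl",f(t,348.5,189.5,.095),f(t,347.4,192.9,.05),f(s,351.3,210.6,.05))
# bystanders rough
for n,u,v,z in(("can",153,198,.12),("angle",213,243,.025),("jar",277,186,.085),("pot?",341,241,.05),("tube",403,177,.05),("bar",411,237,.08),("hammerhead",257,141,.02)): print(n,f(t,u,v,z))
R=sense()["ee_rot"]; print(np.degrees(np.arctan2(R[1,1],R[0,1])))
E
```

```text
sq [0.6014 0.2595] [0.6028 0.2615] [0.6051 0.2646]
mu [0.4507 0.0989] [0.4505 0.0989] [0.4515 0.1006]
pl [ 0.5928 -0.1066] [ 0.5939 -0.1074] [ 0.595  -0.1049]
can [0.5385 0.4042]
angle [0.4383 0.259 ]
jar [0.5953 0.0864]
pot? [ 0.4588 -0.0944]
tube [ 0.6474 -0.2617]
bar [ 0.4752 -0.2777]
hammerhead [0.7438 0.1602]
-112.05556241054283
```

Call:
move_arm(targets="0.5 -0.4 0 0;0.98 -0.85 0 0;0.98 -0.85 0 0;0.98 -0.85 0 0;0.98 -0.85 0 0;0.98 -0.85 0 0;0.98 -0.85 0 0;0.98 -0.85 0 0;0.98 -0.85 0 0;0.98 -0.85 0 0", gripper=0)

```text
time_s: 0.93
tcp_pos: [0.4687, 0.376, 0.2223]
ee_rot: [[0.927, -0.376, -0.0], [-0.376, -0.927, -0.0], [-0.0, 0.001, -1.0]]
wrist_force: [0.0, 1.7, 0.2]
gripper_width: 0.324
gripper_force: 0.0
```

Call:
move_arm(targets="0.98 -0.85 0 0;0.98 -0.85 0 0;0.98 -0.85 0 0;0.98 -0.85 -0.3 0;0.98 -0.85 -0.6 0;0.5 -0.4 -0.8 0;0 0 -0.8 0;0 0 -0.8 0;0 0 0 0;0 0 0 0")

```text
time_s: 1.77
tcp_pos: [0.6021, 0.2606, 0.1389]
ee_rot: [[0.927, -0.376, -0.003], [-0.376, -0.927, -0.002], [-0.002, 0.003, -1.0]]
wrist_force: [-0.3, -0.4, 1.2]
gripper_width: 0.002
gripper_force: 0.0
```

```bash
python3 - <<'E'
from h import *
t=capture("top");s=capture("side")
a=cv2.resize(t["image"][130:260,160:290],(400,400),interpolation=2);b=cv2.resize(s["image"][70:200,200:330],(400,400),interpolation=2)
cv2.imwrite("pics/c2.png",np.clip(np.hstack([a,b])*1.5,0,255).astype(np.uint8)); S=sense(); print(S["tcp_pos"],S["wrist_force"])
E
```

```text
[0.60335914 0.26202958 0.14157494] [-0.54110013  0.53507122  0.16903088]
```

View pics/c2.png

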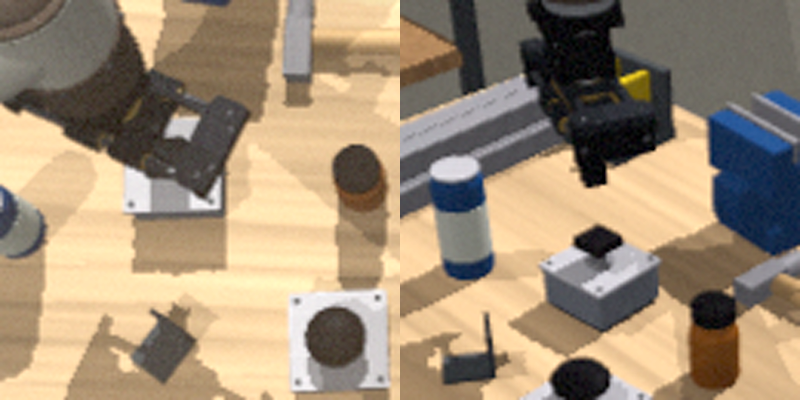

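The shut fingers hang right above the square cap, with the tip at about (595,180) in the picture and the cap at (598,240). Nothing is close by, so I'll go down.

Call:
move_arm(targets="0 0 -0.5 0;0 0 -0.6 0;0 0 -0.5 0;0 0 -0.3 0;0 0 -0.2 0;0 0 0 0;0 0 0 0;0 0 0 0")

```text
time_s: 2.53
tcp_pos: [0.6032, 0.2623, 0.0888]
ee_rot: [[0.927, -0.375, 0.002], [-0.375, -0.927, 0.001], [0.001, -0.002, -1.0]]
wrist_force: [-0.1, -0.5, -0.8]
gripper_width: 0.009
gripper_force: 0.0
```

Call:
move_arm(targets="0 0 -0.08 0;0 0 -0.08 0;0 0 -0.08 0;0 0 -0.08 0;0 0 -0.08 0;0 0 -0.08 0;0 0 0 0;0 0 0 0;0 0 0 0")

```text
time_s: 3.28
tcp_pos: [0.6026, 0.2618, 0.0758]
ee_rot: [[0.927, -0.375, 0.0], [-0.375, -0.927, 0.0], [0.0, -0.0, -1.0]]
wrist_force: [-0.9, -1.0, 3.5]
gripper_width: 0.005
gripper_force: 1.5
```

Call:
move_arm(targets="0 0 -0.06 0;0 0 -0.06 0;0 0 -0.06 0;0 0 -0.06 0;0 0 -0.04 0;0 0 0 0;0 0 0 0;0 0 0 0;0 0 0 0")

```text
time_s: 4.03
tcp_pos: [0.6026, 0.2618, 0.0685]
ee_rot: [[0.927, -0.375, 0.0], [-0.375, -0.927, 0.0], [0.0, -0.0, -1.0]]
wrist_force: [-1.0, -0.0, 2.3]
gripper_width: 0.009
gripper_force: 1.4
```

Call:
move_arm(targets="0 0 -0.04 0;0 0 -0.04 0;0 0 0 0;0 0 0 0;0 0 0 0")

```text
time_s: 4.45
tcp_pos: [0.6026, 0.2618, 0.0668]
ee_rot: [[0.927, -0.375, 0.0], [-0.375, -0.927, 0.0], [0.0, -0.0, -1.0]]
wrist_force: [-1.3, -1.4, 5.1]
gripper_width: 0.003
gripper_force: 2.4
```

Call:
move_arm(targets="0 0 0.2 0;0 0 0.5 0;0 0 0.8 0;0 0 0.8 0;0 0 0.7 0;-0.4 -0.5 0 0;-0.8 -0.85 0 0;-0.8 -0.85 0 0;-0.8 -0.85 0 0;-0.8 -0.85 0 0")

```text
time_s: 5.28
tcp_pos: [0.511, 0.1632, 0.1407]
ee_rot: [[0.927, -0.376, -0.001], [-0.376, -0.927, -0.0], [-0.001, 0.001, -1.0]]
wrist_force: [0.3, 0.8, -0.0]
gripper_width: 0.005
gripper_force: 0.0
```

Call:
move_arm(targets="-0.8 -0.85 0 0;-0.8 -0.85 0 0;-0.5 -0.5 0 0;-0.37 -0.4 0 0;0 0 -0.3 0;0 0 -0.6 0;0 0 -0.6 0;0 0 -0.2 0;0 0 0 0;0 0 0 0")

```text
time_s: 6.12
tcp_pos: [0.4514, 0.0997, 0.0988]
ee_rot: [[0.927, -0.375, -0.0], [-0.375, -0.927, -0.0], [-0.0, 0.001, -1.0]]
wrist_force: [0.9, 1.0, -0.1]
gripper_width: 0.004
gripper_force: 0.0
```

```bash
python3 - <<'E'
from h import *
t=capture("top");s=capture("side")
a=cv2.resize(t["image"][140:290,180:330],(400,400),interpolation=2);b=cv2.resize(s["image"][100:250,180:330],(400,400),interpolation=2)
cv2.imwrite("pics/c3.png",np.clip(np.hstack([a,b])*1.5,0,255).astype(np.uint8)); S=sense(); print(S["tcp_pos"],S["wrist_force"])
E
```

```text
[0.4516185  0.09980931 0.09952452] [ 0.40955767  0.19257786 -0.15349857]
```

View pics/c3.png

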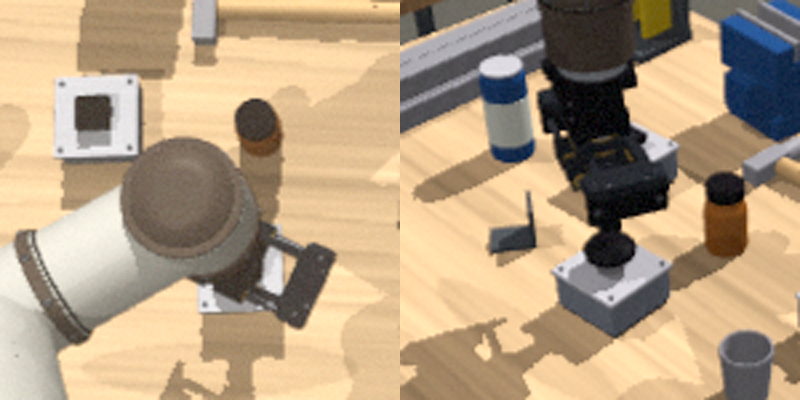

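The square cap now sits low: its shadow at (95,112) is much shorter. The fingers are centred over the mushroom cap at (610,240), so I'll press it.

Call:
move_arm(targets="0 0 -0.1 0;0 0 -0.15 0;0 0 -0.15 0;0 0 -0.1 0;0 0 -0.06 0;0 0 -0.06 0;0 0 -0.06 0;0 0 -0.06 0;0 0 0 0;0 0 0 0")

```text
time_s: 7.05
tcp_pos: [0.4507, 0.0992, 0.0806]
ee_rot: [[0.927, -0.375, -0.0], [-0.375, -0.927, -0.0], [-0.0, 0.0, -1.0]]
wrist_force: [-1.4, -0.9, 3.0]
gripper_width: 0.005
gripper_force: 1.5
```

Call:
move_arm(targets="0 0 -0.06 0;0 0 -0.06 0;0 0 -0.06 0;0 0 -0.06 0;0 0 -0.06 0;0 0 -0.05 0;0 0 0 0;0 0 0 0;0 0 0 0")

```text
time_s: 7.8
tcp_pos: [0.4507, 0.0992, 0.0717]
ee_rot: [[0.927, -0.375, -0.0], [-0.375, -0.927, -0.0], [-0.0, 0.0, -1.0]]
wrist_force: [-2.7, -0.9, 1.7]
gripper_width: 0.007
gripper_force: 1.3
```

Call:
move_arm(targets="0 0 -0.04 0;0 0 -0.03 0;0 0 0 0;0 0 0 0;0 0 0 0")

```text
time_s: 8.22
tcp_pos: [0.4508, 0.0992, 0.0703]
ee_rot: [[0.927, -0.375, 0.0], [-0.375, -0.927, -0.0], [0.0, 0.0, -1.0]]
wrist_force: [-2.4, -1.4, 6.4]
gripper_width: 0.004
gripper_force: 3.0
```

Call:
move_arm(targets="0 0 0.2 0;0 0 0.5 0;0 0 0.9 0;0 0 0.9 0;0 0 0.7 0;0.3 -0.4 0 0;0.63 -0.9 0 0;0.63 -0.9 0 0;0.63 -0.9 0 0;0.63 -0.9 0 0")

```text
time_s: 9.05
tcp_pos: [0.5225, -0.0014, 0.1502]
ee_rot: [[0.927, -0.375, 0.002], [-0.375, -0.927, 0.001], [0.001, -0.001, -1.0]]
wrist_force: [-0.2, 1.1, 0.2]
gripper_width: 0.004
gripper_force: 0.0
```

Call:
move_arm(targets="0.63 -0.9 0 0;0.63 -0.9 0 0;0.63 -0.9 0 0;0.63 -0.9 0 0;0.39 -0.61 0 0;0 0 -0.3 0;0 0 -0.6 0;0 0 -0.5 0;0 0 -0.1 0;0 0 0 0")

```text
time_s: 9.88
tcp_pos: [0.5933, -0.1055, 0.1113]
ee_rot: [[0.927, -0.375, -0.002], [-0.375, -0.927, 0.0], [-0.002, 0.001, -1.0]]
wrist_force: [0.0, 0.2, 0.3]
gripper_width: 0.002
gripper_force: 0.0
```

```bash
python3 - <<'E'
from h import *
t=capture("top");s=capture("side")
a=cv2.resize(t["image"][140:270,240:370],(400,400),interpolation=2);b=cv2.resize(s["image"][160:240,310:390],(400,400),interpolation=2)
cv2.imwrite("pics/c4.png",np.clip(np.hstack([a,b])*1.5,0,255).astype(np.uint8)); S=sense(); print(S["tcp_pos"],S["wrist_force"])
E
```

```text
[ 0.59451609 -0.10557874  0.11305664] [-0.06586913  0.25256003 -0.24550374]
```

View pics/c4.png

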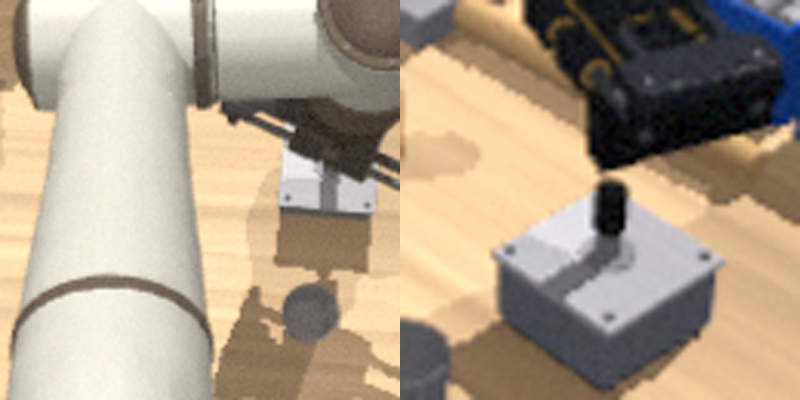

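The tip is over the plunger, whose cap is at (610,205) in the right crop with the finger end just above it. I'll press it slowly.

Call:
move_arm(targets="0 0 -0.1 0;0 0 -0.2 0;0 0 -0.2 0;0 0 -0.1 0;0 0 -0.06 0;0 0 -0.06 0;0 0 -0.06 0;0 0 -0.06 0;0 0 0 0;0 0 0 0")

```text
time_s: 10.82
tcp_pos: [0.5939, -0.106, 0.0918]
ee_rot: [[0.927, -0.375, -0.0], [-0.375, -0.927, -0.0], [-0.0, 0.0, -1.0]]
wrist_force: [-2.4, 0.6, 3.7]
gripper_width: 0.009
gripper_force: 1.6
```

Call:
move_arm(targets="0 0 -0.06 0;0 0 -0.06 0;0 0 -0.06 0;0 0 -0.06 0;0 0 -0.06 0;0 0 -0.06 0;0 0 -0.04 0;0 0 0 0;0 0 0 0;0 0 0 0")

```text
time_s: 11.65
tcp_pos: [0.5941, -0.106, 0.0817]
ee_rot: [[0.927, -0.375, -0.0], [-0.375, -0.927, -0.0], [0.0, 0.0, -1.0]]
wrist_force: [-2.5, 0.5, 4.7]
gripper_width: 0.003
gripper_force: 2.5
```

Pressed 13.3 mm, including the cushion. Next I'll retreat upward and back.

Call:
move_arm(targets="0 0 0.2 0;0 0 0.5 0;0 0 0.9 0;0 0 1 0;0 0 1 0;0 0 0.8 0;0 0.5 0.5 0;0 0.9 0 0;0 0.9 0 0;0 0.9 0 0")

```text
time_s: 12.48
tcp_pos: [0.5946, -0.0251, 0.2042]
ee_rot: [[0.927, -0.376, 0.002], [-0.376, -0.927, 0.001], [0.001, -0.001, -1.0]]
wrist_force: [0.3, 1.0, 0.1]
gripper_width: 0.006
gripper_force: 0.0
```

Call:
move_arm(targets="0 0.9 0 0;0 0.9 0 0;0 0.9 0 0;0 0.9 0 0;0 0.9 0 0;0 0.9 0 0;0 0.9 0 0;0 0.4 0 0;0 0 0 0;0 0 0 0")

```text
time_s: 13.32
tcp_pos: [0.5941, 0.1416, 0.2037]
ee_rot: [[0.927, -0.375, -0.0], [-0.375, -0.927, -0.0], [-0.0, 0.0, -1.0]]
wrist_force: [0.3, -0.7, -0.5]
gripper_width: 0.003
gripper_force: 0.0
```

```bash
python3 - <<'E'
from h import *
s=capture("side")
b=cv2.resize(s["image"][120:310,200:430],(796,576)[:2],interpolation=2)
cv2.imwrite("pics/c5.png",np.clip(b*1.5,0,255).astype(np.uint8)); S=sense(); print(S["tcp_pos"],S["wrist_force"],S["time_s"])
E
```

```text
[0.59406525 0.14099404 0.20379483] [0.35911979 0.24465492 0.44016484] 13.3667
```

View pics/c5.png

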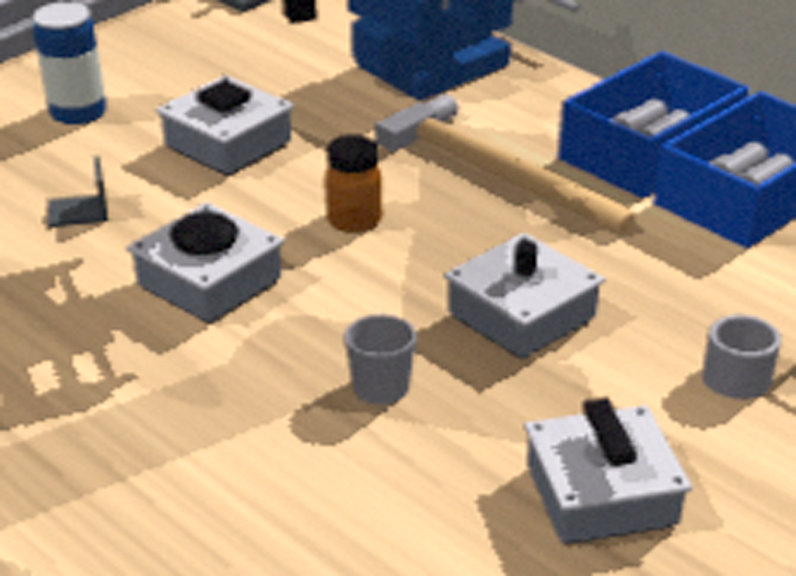

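The square (225,95), mushroom (205,233) and plunger (525,257) caps all sit low, and the bar (610,430) is still out. The boxes haven't moved, so I'm handing the job in.

```bash
python3 -c "
from station import *
print(finish_job())"
```

```text
the job is handed in; nothing more can be done
None
```

I pressed the square, mushroom and plunger buttons in that order and handed the job in at about 13 s of the 40 s: the last picture shows all three in, the bar-headed button out and nothing visibly moved, and the hand-in gave no verdict.

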